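# Punch the drill spot on a shelf bracket blank

## Robot

A 7-joint arm with a two-finger parallel gripper is mounted at the origin on the work surface. World frame = base frame: x ahead of the robot, y to its left, z up, the work surface at z = 0. Lengths are in mm, angles in rad, forces in N, time in s.
With the tool pointing down it reaches from about 400 to 925 mm from the base axis. Payload 4.1 kg.
Tool frame: the origin (TCP) lies midway between the tips of the shut fingers; the grasp point (between the pads) lies env.hold_point_z behind it (env.hold_point_z is the distance from the TCP to the grasp point, in mm); z points along the fingers, y is the line along which they close (so a half turn about z gives the same grasp; the last joint's range is limited). The gripper opens to 85 mm and grips with 20 to 120 N. Pads are 22 mm wide; open, the fingers measure 114 mm over their backs; the gripper's body (76 mm by 85 mm) begins 54 mm behind the grasp point. The pads swing forward as they close: fully open they stand 13 mm farther back than shut.
Start: joints at [-0.099, 0.398, 0.045, 1.537, -0.019, 1.207, -0.051], TCP at [650.036, 0.03, 209.347] pointing down, gripper open.
Joint ranges: [-2.82, 2.82], [-0.49, 2.23], [-1.37, 1.46], [0, 2.46], [-1.36, 4.5], [0.23, 2], [-2.94, 2.94]. Speed limits (rad/s): [2.57, 2.57, 3.14, 3.14, 3.14, 3.14, 3.14].

## Interface

Orientations are given as [roll, pitch, yaw] about the fixed x, y, z axes, in that order (R = Rz(yaw) Ry(pitch) Rx(roll)).
In Python, from cell import env, imaging gives the robot as it stands.
- The arm moves only by the tool move_arm, never from a script. Its arguments are lists of equal length, an entry for each row: "slide": the shift along the tool's x, y, z in m, a list of three; "rotation": the turn, a rotation vector about the tool's x, y, z in degrees, a list of three; "claw": the opening in per cent of the stroke, from 0 (shut) to 100 (fully open). In form: {"slide": [[tx, ty, tz], ...], "rotation": [[rx, ry, rz], ...], "claw": [claw, ...]}. A call has 1 to 10 rows; each row is the pose to reach, as a shift and turn from the pose commanded when the call began, along the tool's axes at that moment; what a row does not reach only later rows make up. A row lasts 1/12 s, in which the tool goes at most 41.7 mm and 7.16 degrees, less where a joint would pass 70% of its speed; a pose out of reach is approached as far as the arm can. A call with a gripper value outside its range is refused whole. The fingers move at their own pace and stop on an object; "newtons" is the grip in N (left out, the last holds). Time passes only in rows, so rows that repeat a pose let the fingers close. It gives the time, the measured TCP pose, the force, the opening and the grip force at its end, in the units of the state.
- env.observe(): the state, without advancing time (a new reading comes with each control period).
- imaging.snapshot(name): name is "scene" or "side" or "wrist"; returns a dict with "pixels" (480x640x3 uint8, red, green, blue), "camera_matrix" (3x3 intrinsics, pixels), "pose" (4x4, takes a point from camera to world coordinates); the wrist camera has in their place "mount" (4x4, takes a point from camera to tool coordinates, whose origin is the TCP and whose axes are the flange's). Camera axes: x right, y down, z forward; pixel columns grow to the right and rows downward; lengths in mm; the calibration is good to about 2 mm. The wrist camera is an equidistant fisheye: a pixel r from the principal point sees the ray r / f radians off the axis. A picture is of the moment at which its call begins: read the wrist's pose just before it. There is no depth.
- env.hand_in(): hands the job in; it is judged then, once.
The state is a dict: "time_s": time; "q": joint angles; "joint_velocities": joint speeds; "joint_torque": joint torques, N m; "tool_pos": TCP position; "eef_rot": TCP orientation; "ft_force": force on the tool from outside, world axes, zero at the start; "wrist_torque": the same for the moment, N m; "gripper_width": finger opening in mm; "finger_force": force on a finger pad.
Only numpy, scipy, OpenCV 4.12 (cv2) and the standard library are available. Lean on these libraries where they do the work, as an engineer would, in place of code of your own. Each camera call takes 0.05 s, during which the arm holds its last target. There are 200 camera calls.

## Task

Stand the spring-loaded centre punch on the cross scribed on the bracket blank (the steel blank screwed to the plywood board) and push its barrel straight down until the hidden spring snaps. Then let the barrel come back up and leave the punch standing upright on the cross, released. Do not fire it anywhere else on the way, and leave the coffee tamper and the glass jar where they are.

Things in the scene. Friction and masses are not known exactly. Their poses are not given: they have to be found in the camera images.
- punch_grip (a point): Grip point of the centre punch: on its axis, on the upper half of the barrel, 84 mm above the foot's underside while the spring is out. The loose, round, all-steel punch (0.4 kg) stands upright on the bench; its straight ringed barrel (26 mm diameter, from 34 to 104 mm above the underside; narrower dark cap on top, up to 110 mm) slides down over a thin stem. Any grasp yaw does. z up its axis.
- punch_foot (a point): Centre of the underside of the punch's foot, on the punch's axis, 84 mm below punch_grip while the spring is out. The foot is a dark steel disc, 44 mm in diameter and 12 mm high, with a 14 mm stem rising from it into the barrel. z points up along the axis.
- plunger (a joint): How far the punch's barrel is pushed down towards its foot, m: 0 with the spring out (at the start), 0.012 at a hard stop. The push rises to about 13 N near 5 mm (a few N more if pushed fast), then the spring snaps and it falls to about 5 N; past 10 mm it has surely snapped. It springs back out when the barrel is let up.
- mark (a point): Centre of the scribed cross (two dark 30 mm lines), on the upper face of the bracket blank, 23 mm above the bench. The blank is a fixed flat L of 5 mm steel, arms 72 mm wide, screwed on a plywood board 220 x 200 x 18 mm; the cross is at the end of its long arm, 36 mm from three edges; two screw heads 3 mm high are at least 54 mm off. z up, x along the long arm to its end.
- tamper: Bystander, leave alone: a steel coffee tamper with a waisted handle, standing on the bench, 86 mm high, base 54 mm in diameter. Origin at the centre of its underside.
- jar: Bystander, leave alone: a closed glass jar, 100 mm high, 72 mm in diameter, with a black lid. Origin at the centre of its underside.
Not all that is in view belongs to the job. What is shaped like the part that bears punch_grip but orange or turquoise is not meant.

How it is judged:
By the outcome, as a careful person would: the job done as asked, in the order asked, and still so for the second after the job is handed in, with the robot touching nothing.
It also fails if it takes over 38 s, if anything falls off the work surface, if the arm or the gripper's body presses on something with over 40 N, if the wrist force passes 120 N, or if a joint passes its speed limit or range.

## Working session

There is one attempt and no reset: what is moved stays moved. The work goes in short steps, Python scripts to look and compute and a tool call to move; the robot and the scene stay as the last step left them, time stands still between calls to the robot, and variables do not carry over. Pictures are saved under pics/ and viewed, at most 10 in all, crops included, and the job is handed in when it is done.

Besides the shell and the picture viewer there is one more tool, called in YAML: its name, and indented under it one key for each argument. move_arm: Moves the arm, as the interface text tells. Its arguments: {"type":"object","properties":{"slide":{"type":"array","items":{"type":"array","items":{"type":"number"}}},"rotation":{"type":"array","items":{"type":"array","items":{"type":"number"}}},"claw":{"type":"array","items":{"type":"number"}},"newtons":{"type":"number"}},"required":["slide","rotation","claw"]}

```bash
mkdir -p pics; ls; python3 - <<'E'
from cell import env, imaging
import cv2,pickle
o=env.observe(); print(o, env.hold_point_z)
d={}
for n in("scene","side","wrist"):
    s=imaging.snapshot(n); d[n]=s
    cv2.imwrite(f"pics/{n}0.png",s["pixels"][:,:,::-1])
    print(n,s["camera_matrix"].tolist(),(s.get("pose") if "pose" in s else s["mount"]).round(3).tolist())
pickle.dump((o,d),open("p0.pkl","wb"))
E
```

```text
pics
{'time_s': 0.0, 'q': array([-0.09896545,  0.3992044 ,  0.04505506,  1.53789036, -0.01873134,
        1.20691822, -0.0506814 ]), 'joint_velocities': array([-0.00106847, -0.00078385,  0.00143665, -0.00072125, -0.00149532,
       -0.00059532,  0.00077542]), 'joint_torque': array([-9.65094187e-04, -4.75129580e+01,  1.36406265e+00, -2.54227209e+01,
        1.14684159e-02,  9.53188282e-03,  3.56541250e-05]), 'tool_pos': array([ 6.49309016e+02, -7.26105310e-03,  2.08251318e+02]), 'eef_rot': array([-3.13959789e+00,  1.17021617e-04,  1.57086167e+00]), 'ft_force': array([0.35971583, 0.33095783, 0.0287735 ]), 'wrist_torque': array([ 0.016945  , -0.03474557, -0.0130575 ]), 'finger_force': 0.0, 'gripper_width': 85.03953289580993} 18.700000000000003
scene [[458.5889489638019, 0.0, 321.49970239676105], [0.0, 458.5889489638019, 235.84066556664249], [0.0, 0.0, 1.0]] [[0.301, 0.59, -0.75, 1085.86], [0.953, -0.168, 0.251, -202.344], [0.022, -0.79, -0.613, 491.555], [0.0, 0.0, 0.0, 1.0]]
side [[445.76287626364945, 0.0, 320.17564386765287], [0.0, 445.76287626364945, 241.12475476371608], [0.0, 0.0, 1.0]] [[0.989, -0.05, 0.14, 478.547], [-0.146, -0.48, 0.865, -775.939], [0.024, -0.876, -0.482, 494.275], [0.0, 0.0, 0.0, 1.0]]
wrist [[371.64829954431775, 0.0, 319.17506037375864], [0.0, 371.64829954431775, 232.12768172728514], [0.0, 0.0, 1.0]] [[0.0, -0.95, -0.312, 81.589], [1.0, 0.0, -0.0, -0.431], [0.0, -0.312, 0.95, -164.796], [0.0, 0.0, 0.0, 1.0]]
```

View pics/scene0.png

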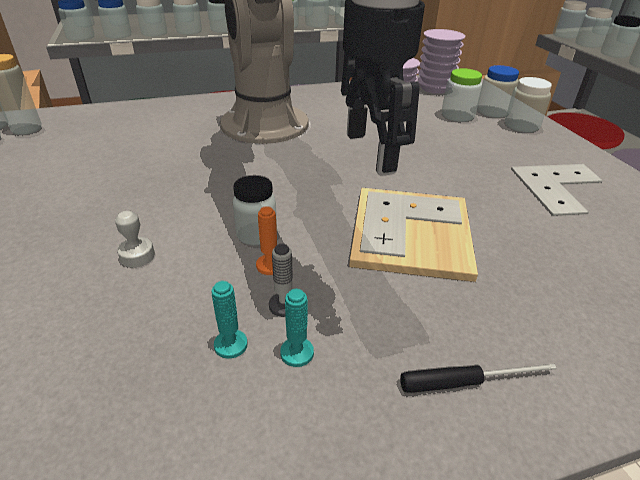

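View pics/side0.png

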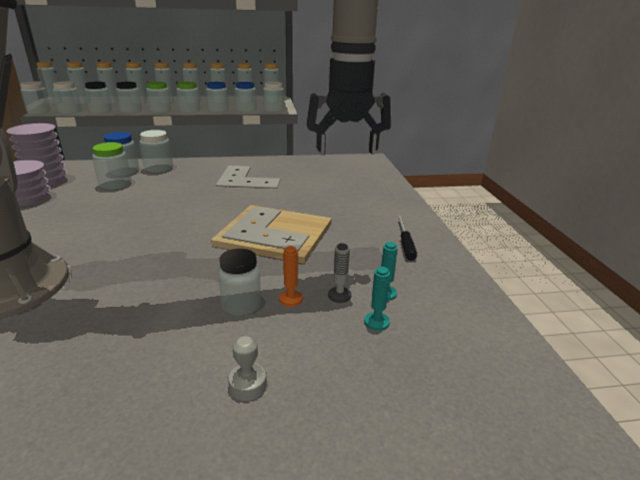

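View pics/wrist0.png

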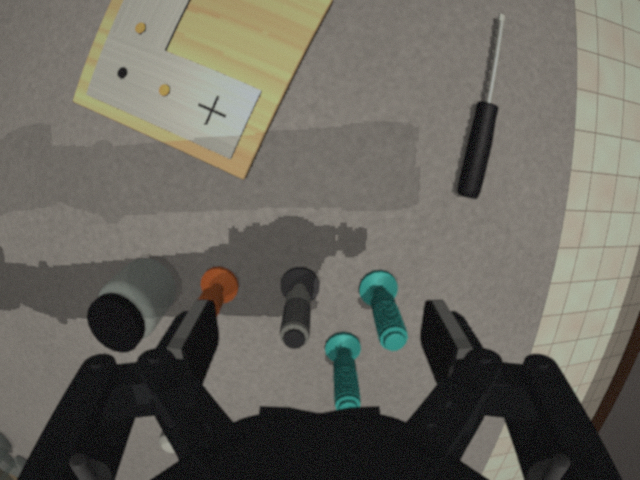

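The punch is at scene (282,250) for the cap and (281,303) for the foot. In the side view the cap is at (342,246), and in the wrist view it is at (294,337) with the foot at (299,282). The cross is at scene (383,238), side (289,239) and wrist (212,109). Orange and turquoise decoys and the jar stand close around the punch.

```bash
cat > h.py <<'E'
import numpy as np, cv2
from scipy.spatial.transform import Rotation as R
def ray(s,uv,o=None):
    K=s["camera_matrix"]; x=(uv[0]-K[0,2])/K[0,0]; y=(uv[1]-K[1,2])/K[1,1]
    if "pose" in s: T=s["pose"]; d=np.array([x,y,1])
    else:
        r=np.hypot(x,y)+1e-12; d=np.array([x/r*np.sin(r),y/r*np.sin(r),np.cos(r)])
        W=np.eye(4); W[:3,:3]=R.from_euler("xyz",o["eef_rot"]).as_matrix(); W[:3,3]=o["tool_pos"]; T=W@s["mount"]
    return T[:3,3],T[:3,:3]@d
def onz(s,uv,z,o=None):
    c,d=ray(s,uv,o); return c+d*(z-c[2])/d[2]
def project(s,p,o):   # wrist camera
    W=np.eye(4); W[:3,:3]=R.from_euler("xyz",o["eef_rot"]).as_matrix(); W[:3,3]=o["tool_pos"]
    c=(np.linalg.inv(W@s["mount"])@np.append(p,1))[:3]; t=np.arctan2(np.hypot(*c[:2]),c[2]); K=s["camera_matrix"]
    return K[:2,2]+K[0,0]*t*c[:2]/np.hypot(*c[:2])
E
python3 - <<'E'
import pickle
from h import *
o,d=pickle.load(open("p0.pkl","rb"))
P={"cap":(110,(282,247),(342,244.5),(294,338)),"cross":(23,(383,238),(289,239),(212,109)),
"foot12":(10,(281,303),(340,294),(299,281)),
"orange top":(110,(267,210),(290,249),None),"teal1 top":(110,(225,285),(382,269),(347,405)),"teal2 top":(110,(296,293),(390,245),(395,338)),"jar top":(100,(253,187),(239,262),(117,322)),"tamper":(86,(128,214),(245,340),None)}
for k,(z,*uv) in P.items():
    for n,p in zip(("scene","side","wrist"),uv):
        if p: print(k,n,onz(d[n],p,z,o).round(1)[:2])
# cross lines in wrist view: dark pixels
g=cv2.cvtColor(d["wrist"]["pixels"],cv2.COLOR_RGB2GRAY)[88:130,190:235]
m=(g<90).astype(np.uint8); n,l,st,c=cv2.connectedComponentsWithStats(m); print(st.tolist(),(c+[190,88]).round(1).tolist())
# arm direction at long-arm edges
print([onz(d["wrist"],p,23,o).round(0)[:2].tolist() for p in((262,92),(233,158))])
E
```

```text
cap scene [ 627.5 -103.4]
cap side [ 626.7 -102.2]
cap wrist [627.3 -99.6]
cross scene [546.   86.2]
cross side [548.3  86.9]
cross wrist [546.6  89.6]
foot12 scene [ 630.9 -108.8]
foot12 side [ 625.9 -111.9]
foot12 wrist [626.7 -93.5]
orange top scene [ 538.5 -104.3]
orange top side [ 534.  -108.5]
teal1 top scene [ 678.3 -185. ]
teal1 top side [ 675.9 -188.8]
teal1 top wrist [ 675.6 -180.5]
teal2 top scene [ 714.7 -107.7]
teal2 top side [ 711.4 -112.9]
teal2 top wrist [ 714.  -100.8]
jar top scene [ 454.4 -109.6]
jar top side [ 446.7 -125.8]
jar top wrist [ 452.8 -100.1]
tamper scene [ 457.9 -302.2]
tamper side [ 455.7 -305.7]
[[0, 0, 45, 42, 1823], [10, 10, 25, 25, 67]] [[212.0, 108.4], [211.4, 110.0]]
[[595.0, 103.0], [566.0, 41.0]]
```

move_arm:
  slide:
    - [-0.035,-0.008,0.015]
    - [-0.07,-0.015,0.035]
    - [-0.1015,-0.022,0.055]
    - [-0.1015,-0.022,0.07]
    - [-0.1015,-0.022,0.07]
    - [-0.1015,-0.022,0.07]
    - [-0.1015,-0.022,0.07]
  rotation:
    - [0,0,0]
    - [0,0,0]
    - [0,0,0]
    - [0,0,0]
    - [0,0,0]
    - [0,0,0]
    - [0,0,0]
  claw: [65,65,65,65,65,65,65]
  newtons: 60

```text
time_s: 0.73
tool_pos: [629.1, -99.6, 140.2]
eef_rot: [3.14, -0.001, 1.573]
ft_force: [1.3, -0.5, 0.3]
gripper_width: 55.4
finger_force: 0.0
```

```bash
python3 - <<'E'
from cell import env, imaging
import cv2,pickle
from h import *
o=env.observe(); s=imaging.snapshot("wrist"); pickle.dump((o,s),open("p1.pkl","wb"))
cv2.imwrite("pics/w1.png",s["pixels"][:,:,::-1])
print(o["tool_pos"],o["eef_rot"],o["gripper_width"], project(s,[627,-101.5,110],o), project(s,[627,-101.5,12],o))
E
```

```text
[629.10723554 -99.612904   140.17080995] [ 3.13997817e+00 -1.03623709e-03  1.57328744e+00] 55.371153561899774 [316.12387429 264.49429259] [316.87627697 217.4155401 ]
```

View pics/w1.png

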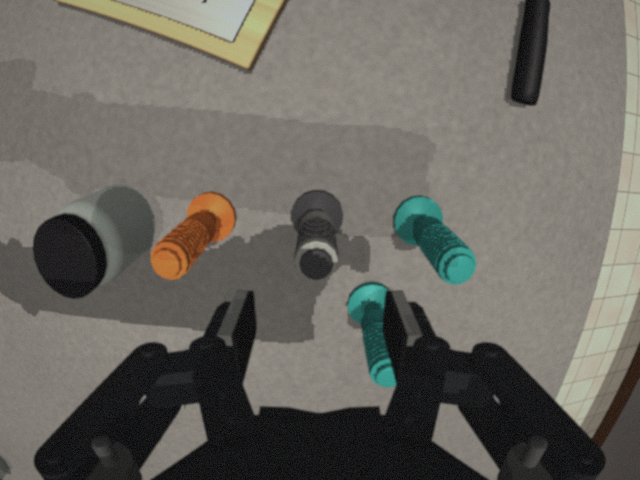

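Cap at (316,263) and foot at (317,213), both within 1–2 px of the prediction. The fingers straddle it clear of the neighbours, so I go down and grip.

move_arm:
  slide:
    - [-0.001,-0.001,0.02]
    - [-0.001,-0.001,0.04]
    - [-0.001,-0.001,0.06]
    - [-0.001,-0.001,0.076]
    - [-0.001,-0.001,0.076]
    - [-0.001,-0.001,0.076]
    - [-0.001,-0.001,0.076]
  rotation:
    - [0,0,0]
    - [0,0,0]
    - [0,0,0]
    - [0,0,0]
    - [0,0,0]
    - [0,0,0]
    - [0,0,0]
  claw: [65,65,65,65,65,65,65]

```text
time_s: 1.37
tool_pos: [628.7, -101.9, 65.1]
eef_rot: [3.138, 0.0, 1.572]
ft_force: [-0.1, 0.8, 0.5]
gripper_width: 55.5
finger_force: 0.0
```

move_arm:
  slide:
    - [0,0,0]
    - [0,0,0]
    - [0,0,0]
    - [0,0,0]
    - [0,0,0]
    - [0,0,0]
    - [0,0,0]
    - [0,0,0]
  rotation:
    - [0,0,0]
    - [0,0,0]
    - [0,0,0]
    - [0,0,0]
    - [0,0,0]
    - [0,0,0]
    - [0,0,0]
    - [0,0,0]
  claw: [45,35,25,20,20,20,20,20]
  newtons: 60

```text
time_s: 2.03
tool_pos: [627.8, -102.5, 64.2]
eef_rot: [3.14, 0.0, 1.571]
ft_force: [-0.3, -0.3, 5.9]
gripper_width: 23.9
finger_force: 58.7
```

move_arm:
  slide:
    - [0,0,-0.005]
    - [0,0,-0.015]
    - [0,0,-0.03]
    - [0,0,-0.045]
    - [0,0,-0.055]
    - [0,0,-0.06]
    - [0,0,-0.06]
  rotation:
    - [0,0,0]
    - [0,0,0]
    - [0,0,0]
    - [0,0,0]
    - [0,0,0]
    - [0,0,0]
    - [0,0,0]
  claw: [20,20,20,20,20,20,20]

```text
time_s: 2.62
tool_pos: [627.5, -102.6, 124.3]
eef_rot: [3.14, 0.0, 1.571]
ft_force: [0.0, -0.0, -3.3]
gripper_width: 24.0
finger_force: 59.5
```

move_arm:
  slide:
    - [0.01,0,0]
    - [0.03,-0.005,0]
    - [0.055,-0.016,0]
    - [0.08,-0.028,0]
    - [0.105,-0.04,0]
    - [0.13,-0.052,0]
    - [0.15,-0.063,0]
    - [0.165,-0.072,0]
    - [0.173,-0.077,0]
    - [0.175,-0.08,0]
  rotation:
    - [0,0,0]
    - [0,0,0]
    - [0,0,0]
    - [0,0,0]
    - [0,0,0]
    - [0,0,0]
    - [0,0,0]
    - [0,0,0]
    - [0,0,0]
    - [0,0,0]
  claw: [20,20,20,20,20,20,20,20,20,20]

```text
time_s: 3.45
tool_pos: [545.4, 75.2, 122.5]
eef_rot: [-3.14, -0.001, 1.575]
ft_force: [-0.1, -0.5, -4.2]
gripper_width: 23.5
finger_force: 59.5
```

move_arm:
  slide:
    - [0,0,0]
    - [0,0,0]
    - [0,0,0]
    - [0,0,0]
  rotation:
    - [0,0,0]
    - [0,0,0]
    - [0,0,0]
    - [0,0,0]
  claw: [20,20,20,20]

```text
time_s: 3.78
tool_pos: [547.7, 71.0, 123.3]
eef_rot: [3.141, 0.001, 1.568]
ft_force: [-1.6, 0.3, -4.6]
gripper_width: 23.5
finger_force: 59.5
```

```bash
python3 - <<'E'
from cell import env, imaging
import cv2,pickle
from h import *
o=env.observe(); d={}
for n in ("wrist","scene","side"):
    d[n]=s=imaging.snapshot(n)
pickle.dump((o,d),open("p2.pkl","wb"))
w,a,b=[d[n]["pixels"][:,:,::-1] for n in("wrist","scene","side")]
z=lambda i,x,y,w,h,k:cv2.resize(i[y:y+h,x:x+w],None,fx=k,fy=k,interpolation=cv2.INTER_CUBIC)
v=np.hstack([z(w,220,90,200,300,2),np.vstack([z(a,330,130,130,100,3),z(b,230,150,130,100,3)])])
cv2.imwrite("pics/w2.png",v); print(v.shape)
print(o["tool_pos"],o["eef_rot"],o["ft_force"],o["gripper_width"])
for n,p in (("foot",[o["tool_pos"][0],o["tool_pos"][1],60]),("mark",[547,88,23])): print(n,project(d["wrist"],p,o))
E
```

```text
(600, 790, 3)
[547.65777533  71.04305306 123.29960949] [3.14110468e+00 5.54614216e-04 1.56849226e+00] [-1.60148404  0.26769578 -4.58298618] 23.518465865972143
foot [319.79257557 241.71526316]
mark [318.76531553 202.90732023]
```

View pics/w2.png

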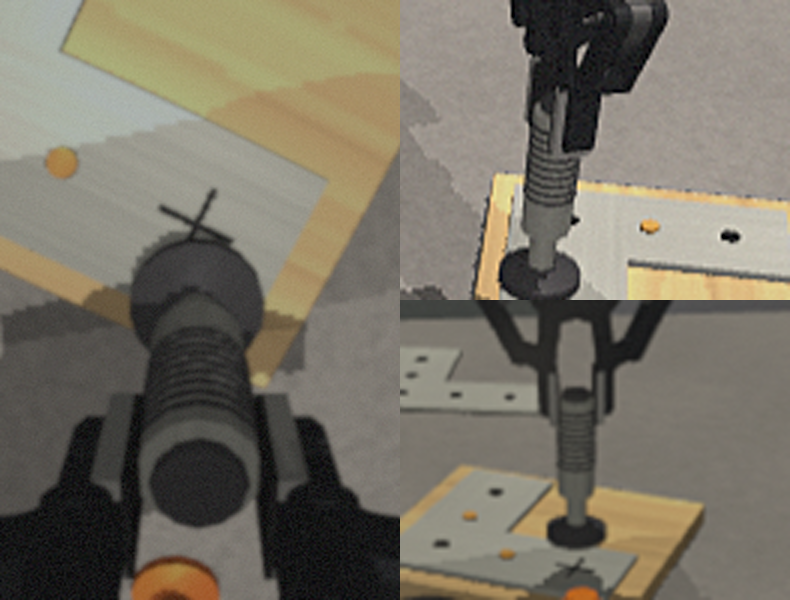

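The punch hangs upright. In the wrist image its foot is at about (318.5,240), and the cross is clear ahead of it at (318,201). Next I measure both in the same view.

```bash
python3 - <<'E'
import pickle
from h import *
o,d=pickle.load(open("p2.pkl","rb")); w=d["wrist"]; g=cv2.cvtColor(w["pixels"],cv2.COLOR_RGB2GRAY)
print("column through foot 312", g[195:260,312].tolist()); print("row 240",g[240,278:360].tolist())
print("mark wrist",onz(w,(318,201),23,o).round(1))
t=o["tool_pos"]
for zf in(57,59):
  for dy in(-1,0,1,2):
    print(zf,dy,"bottom rim front",project(w,[t[0],t[1]+dy+22,zf],o).round(1),"L/R",project(w,[t[0]-22,t[1]+dy,zf+12],o).round(1),project(w,[t[0]+22,t[1]+dy,zf+12],o).round(1))
    print("   cap centre",project(w,[t[0],t[1]+dy,zf+110],o).round(1))
a=d["scene"];b=d["side"]
print("mark side",onz(b,(230+172/3,150+270/3),23))
E
```

```text
column through foot 312 [151, 138, 117, 78, 52, 59, 82, 114, 135, 138, 128, 100, 85, 76, 60, 39, 42, 53, 64, 64, 65, 64, 60, 64, 65, 59, 64, 63, 63, 59, 64, 63, 64, 68, 69, 65, 63, 58, 46, 43, 42, 45, 45, 47, 57, 59, 68, 63, 67, 69, 74, 67, 70, 70, 71, 71, 69, 68, 52, 44, 43, 41, 42, 45, 52]
row 240 [89, 90, 90, 93, 87, 86, 76, 60, 53, 56, 51, 55, 55, 56, 55, 55, 57, 59, 54, 55, 59, 56, 52, 46, 46, 37, 32, 44, 30, 38, 40, 46, 51, 56, 59, 65, 65, 61, 66, 63, 69, 67, 69, 63, 61, 61, 62, 57, 58, 56, 52, 51, 56, 63, 60, 61, 58, 56, 60, 57, 63, 57, 56, 57, 60, 62, 62, 61, 59, 59, 58, 56, 59, 82, 118, 142, 154, 153, 157, 158, 158, 158]
mark wrist [546.4  89.4  23. ]
57 -1 bottom rim front [319.7 209.3] L/R [285. 248.] [354.6 247.9]
   cap centre [320.3 336.6]
57 0 bottom rim front [319.7 207.8] L/R [284.9 246.6] [354.7 246.4]
   cap centre [320.3 334.5]
57 1 bottom rim front [319.7 206.3] L/R [284.9 245.1] [354.7 244.9]
   cap centre [320.3 332.4]
57 2 bottom rim front [319.7 204.8] L/R [284.8 243.6] [354.8 243.4]
   cap centre [320.3 330.2]
59 -1 bottom rim front [319.7 210.1] L/R [284.7 249.2] [354.9 249. ]
   cap centre [320.3 339.5]
59 0 bottom rim front [319.7 208.6] L/R [284.7 247.7] [355.  247.5]
   cap centre [320.3 337.4]
59 1 bottom rim front [319.7 207.1] L/R [284.6 246.2] [355. 246.]
   cap centre [320.3 335.2]
59 2 bottom rim front [319.7 205.6] L/R [284.6 244.7] [355.1 244.5]
   cap centre [320.3 333.1]
mark side [544.25068305  82.74669647  23.        ]
```

The cues disagree by a few mm in y because of parallax. I lower to just above the plate, shifted so the cross stays visible, and measure again with both nearly in one plane.

move_arm:
  slide:
    - [-0.004,0,0.006]
    - [-0.008,0,0.014]
    - [-0.012,0,0.02]
    - [-0.012,0,0.025]
    - [-0.012,0,0.027]
    - [-0.012,0,0.027]
    - [-0.012,0,0.027]
    - [-0.012,0,0.027]
  rotation:
    - [0,0,0]
    - [0,0,0]
    - [0,0,0]
    - [0,0,0]
    - [0,0,0]
    - [0,0,0]
    - [0,0,0]
    - [0,0,0]
  claw: [20,20,20,20,20,20,20,20]

```text
time_s: 4.6
tool_pos: [547.4, 60.9, 96.6]
eef_rot: [3.141, -0.0, 1.571]
ft_force: [-0.0, 0.5, -4.0]
gripper_width: 23.4
finger_force: 59.5
```

```bash
python3 - <<'E'
from cell import env, imaging
import cv2,pickle
from h import *
o=env.observe(); d={}
for n in ("wrist","scene","side"): d[n]=imaging.snapshot(n)
pickle.dump((o,d),open("p3.pkl","wb"))
w,a,b=[d[n]["pixels"][:,:,::-1] for n in("wrist","scene","side")]
z=lambda i,x,y,w,h,k:cv2.resize(i[y:y+h,x:x+w],None,fx=k,fy=k,interpolation=cv2.INTER_CUBIC)
v=np.hstack([z(w,270,150,100,150,4),np.vstack([z(a,330,190,100,75,4),z(b,240,190,100,75,4)])])
cv2.imwrite("pics/w3.png",v)
print(o["tool_pos"],o["eef_rot"],o["ft_force"])
E
```

```text
[547.39314965  60.8648467   96.59886654] [ 3.14076992e+00 -2.41238289e-04  1.57131884e+00] [-0.03325412  0.48347143 -3.95567877]
```

View pics/w3.png

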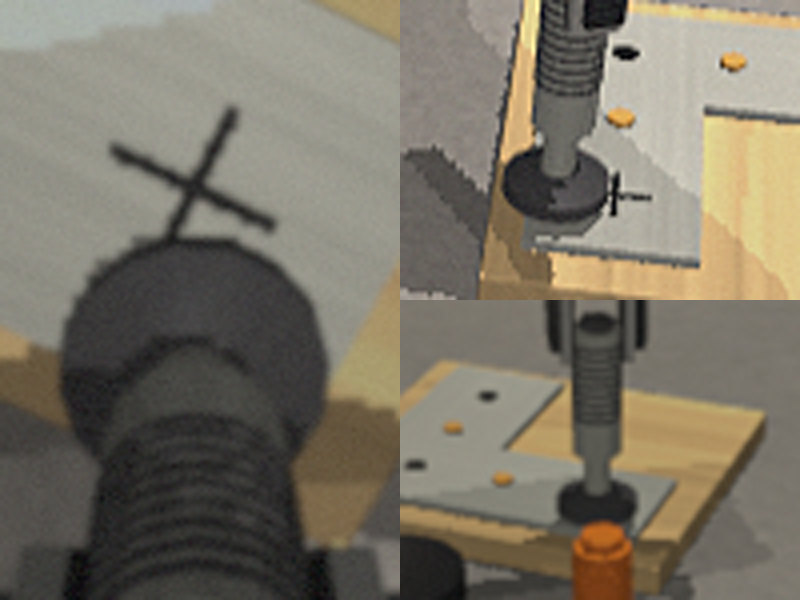

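```bash
python3 - <<'E'
import pickle
from h import *
o,d=pickle.load(open("p3.pkl","rb")); w,a,b=d["wrist"],d["scene"],d["side"]
m=onz(w,(318.5,196.5),23,o)
for zf in(29,31,33):
    f=onz(w,(318.7,209.2),zf,o); c=onz(w,(318.75,241),zf+12,o)
    print(zf,"wrist: mark-foot dx",(m-c)[0].round(2),"dy",(m[1]-f[1]+22).round(2), "rimtop dy",(m[1]-onz(w,(318.7,209.2),zf+12,o)[1]+22).round(2))
    ms=onz(a,(383.3,238.75),23); fs=onz(a,(368.75,190+186/4),zf+6); r=ray(a,(368.75,236))[1][:2]; n=np.array([-r[1],r[0]])/np.hypot(*r)
    print("  scene: across-view", n.round(2),(n@(ms-fs)[:2]).round(2))
    mb=onz(b,(289,239),23); fb=onz(b,(289.25,190+203/4),zf+6); r=ray(b,(289.25,241))[1][:2]; n2=np.array([-r[1],r[0]])/np.hypot(*r)
    v=(n2@(mb-fb)[:2]); print("  side:",n2.round(2),v.round(2),"solve",np.linalg.solve([n,n2],[n@(ms-fs)[:2],v]).round(2))
E
```

```text
29 wrist: mark-foot dx -0.19 dy 29.06 rimtop dy 25.93
  scene: across-view [-0.44 -0.9 ] -24.33
  side: [-1.    0.08] 0.51 solve [ 1.63 26.25]
31 wrist: mark-foot dx -0.19 dy 28.54 rimtop dy 25.4
  scene: across-view [-0.44 -0.9 ] -24.33
  side: [-1.    0.08] 0.51 solve [ 1.63 26.25]
33 wrist: mark-foot dx -0.19 dy 28.02 rimtop dy 24.88
  scene: across-view [-0.44 -0.9 ] -24.33
  side: [-1.    0.08] 0.51 solve [ 1.63 26.25]
```

move_arm:
  slide:
    - [0.008,0,0]
    - [0.018,0,0]
    - [0.0265,0,0]
    - [0.0265,0,0.002]
    - [0.0265,0,0.004]
    - [0.0265,0,0.005]
    - [0.0265,0,0.005]
    - [0.0265,0,0.005]
  rotation:
    - [0,0,0]
    - [0,0,0]
    - [0,0,0]
    - [0,0,0]
    - [0,0,0]
    - [0,0,0]
    - [0,0,0]
    - [0,0,0]
  claw: [20,20,20,20,20,20,20,20]

```text
time_s: 5.42
tool_pos: [546.9, 86.3, 91.1]
eef_rot: [-3.141, 0.0, 1.57]
ft_force: [-0.3, -0.3, -4.6]
gripper_width: 23.6
finger_force: 59.5
```

```bash
python3 - <<'E'
from cell import env, imaging
import cv2,pickle
from h import *
o=env.observe(); d={}
for n in ("wrist","scene","side"): d[n]=imaging.snapshot(n)
pickle.dump((o,d),open("p4.pkl","wb"))
w,a,b=[d[n]["pixels"][:,:,::-1] for n in("wrist","scene","side")]
z=lambda i,x,y,w,h,k:cv2.resize(i[y:y+h,x:x+w],None,fx=k,fy=k,interpolation=cv2.INTER_CUBIC)
v=np.hstack([z(w,265,165,100,150,4),np.vstack([z(a,340,190,100,75,4),z(b,240,190,100,75,4)])])
cv2.imwrite("pics/w4.png",v)
print(o["tool_pos"],o["eef_rot"],o["ft_force"])
E
```

```text
[546.91038188  86.33476951  91.11301306] [-3.14126873e+00  4.88969667e-04  1.56998988e+00] [-0.26486651 -0.27827823 -4.63489871]
```

View pics/w4.png

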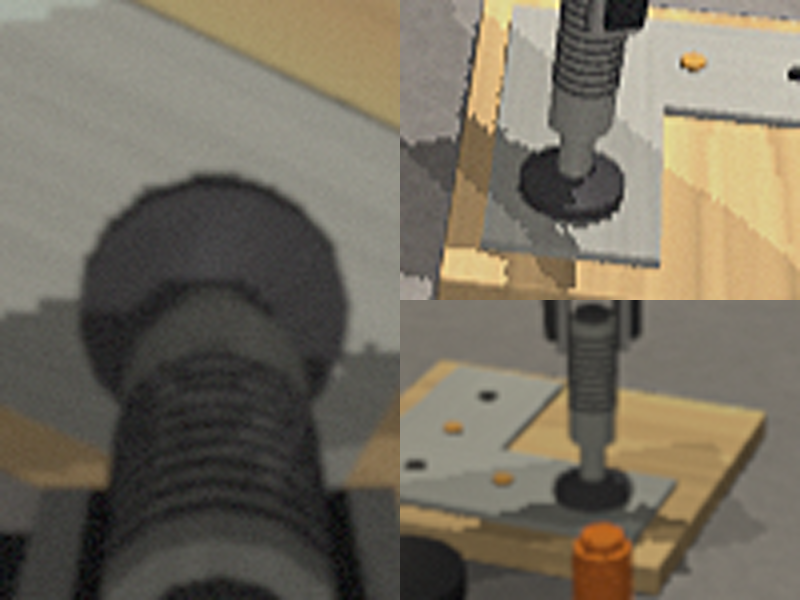

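The foot covers the cross in all views: scene foot centre at about (382.8,238), side about (288.3,238.4). A quick subpixel check against the cross pixels in the first pictures follows.

```bash
python3 - <<'E'
import pickle
from h import *
from scipy.optimize import least_squares
o0,d0=pickle.load(open("p0.pkl","rb")); o,d=pickle.load(open("p4.pkl","rb"))
def proj(s,P):
    T=np.linalg.inv(s["pose"]); c=(T[:3,:3]@P.T+T[:3,3:]).T; K=s["camera_matrix"]; return c[:,:2]/c[:,2:]*K[0,0]+K[:2,2]
t=np.linspace(0,2*np.pi,361); C=np.c_[np.cos(t),np.sin(t)]*22
obs={}
for n,(u,v),win,th in(("scene",(383,238),(12,8),90),("side",(289,239),(9,6),85)):
    g=cv2.cvtColor(d0[n]["pixels"],cv2.COLOR_RGB2GRAY).astype(float)
    r=g[v-win[1]:v+win[1]+1,u-win[0]:u+win[0]+1]; wt=np.clip(np.median(r)-25-r,0,None); yy,xx=np.mgrid[v-win[1]:v+win[1]+1,u-win[0]:u+win[0]+1]
    uv=(np.sum(wt*xx)/wt.sum(),np.sum(wt*yy)/wt.sum()); m=onz(d0[n],uv,23); print(n,"cross",np.round(uv,2),m.round(1))
    g=cv2.cvtColor(d[n]["pixels"],cv2.COLOR_RGB2GRAY); k=(g<88).astype(np.uint8)
    row=238
    print(n,g[row,u-22:u+22].tolist()); print("col",g[row:row+18,u].tolist(), "col-", g[row:row+18,u+6].tolist())
E
```

```text
scene cross [383.21 238.13] [546.5  86.3  23. ]
scene [105, 125, 92, 94, 100, 100, 103, 102, 96, 59, 29, 43, 46, 45, 41, 44, 47, 51, 46, 49, 49, 37, 94, 84, 86, 84, 81, 82, 83, 75, 74, 75, 74, 67, 55, 186, 171, 172, 172, 174, 172, 171, 169, 166]
col [94, 60, 41, 83, 65, 42, 42, 74, 89, 161, 188, 130, 86, 90, 102, 108, 124, 109] col- [83, 77, 81, 71, 51, 34, 43, 76, 162, 180, 177, 179, 178, 179, 187, 136, 101, 157]
side cross [288.13 238.88] [546.4  87.7  23. ]
side [132, 131, 131, 132, 131, 132, 132, 133, 133, 136, 126, 84, 35, 32, 36, 37, 38, 38, 37, 39, 36, 38, 36, 38, 38, 34, 35, 36, 32, 31, 66, 113, 139, 138, 136, 135, 134, 135, 128, 103, 93, 128, 145, 145]
col [36, 35, 37, 38, 43, 62, 76, 86, 109, 119, 119, 119, 117, 103, 81, 91, 111, 88] col- [32, 31, 36, 53, 70, 75, 76, 84, 98, 107, 110, 102, 87, 80, 99, 110, 83, 64]
```

Residual offset is about +0.5 to 1 mm in x and y. I correct it while lowering to contact.

move_arm:
  slide:
    - [0.0005,0.001,0]
    - [0.0005,0.001,0.001]
    - [0.0005,0.001,0.002]
    - [0.0005,0.001,0.002]
    - [0.0005,0.001,0.003]
    - [0.0005,0.001,0.003]
    - [0.0005,0.001,0.003]
  rotation:
    - [0,0,0]
    - [0,0,0]
    - [0,0,0]
    - [0,0,0]
    - [0,0,0]
    - [0,0,0]
    - [0,0,0]
  claw: [20,20,20,20,20,20,20]

```text
time_s: 6.15
tool_pos: [548.0, 87.5, 88.3]
eef_rot: [3.142, 0.0, 1.571]
ft_force: [-0.2, 0.0, -3.6]
gripper_width: 23.7
finger_force: 59.8
```

move_arm:
  slide:
    - [0,0,0.0005]
    - [0,0,0.001]
    - [0,0,0.001]
    - [0,0,0.001]
  rotation:
    - [0,0,0]
    - [0,0,0]
    - [0,0,0]
    - [0,0,0]
  claw: [20,20,20,20]

```text
time_s: 6.48
tool_pos: [548.1, 87.6, 87.9]
eef_rot: [3.141, -0.0, 1.571]
ft_force: [-1.9, -0.0, 3.5]
gripper_width: 23.3
finger_force: 60.1
```

In contact at about 3.5 N. Now pushing straight down.

move_arm:
  slide:
    - [0,0,0.001]
    - [0,0,0.002]
    - [0,0,0.003]
    - [0,0,0.003]
  rotation:
    - [0,0,0]
    - [0,0,0]
    - [0,0,0]
    - [0,0,0]
  claw: [20,20,20,20]

```text
time_s: 6.82
tool_pos: [548.3, 87.7, 85.6]
eef_rot: [3.141, -0.0, 1.571]
ft_force: [-4.6, -0.6, 10.5]
gripper_width: 23.6
finger_force: 60.9
```

move_arm:
  slide:
    - [0,0,0.001]
    - [0,0,0.002]
    - [0,0,0.003]
    - [0,0,0.003]
  rotation:
    - [0,0,0]
    - [0,0,0]
    - [0,0,0]
    - [0,0,0]
  claw: [20,20,20,20]

```text
time_s: 7.15
tool_pos: [548.3, 87.7, 82.9]
eef_rot: [3.141, -0.0, 1.571]
ft_force: [-3.9, 0.4, 12.0]
gripper_width: 23.7
finger_force: 61.1
```

move_arm:
  slide:
    - [0,0,0.001]
    - [0,0,0.002]
    - [0,0,0.003]
    - [0,0,0.003]
  rotation:
    - [0,0,0]
    - [0,0,0]
    - [0,0,0]
    - [0,0,0]
  claw: [20,20,20,20]

```text
time_s: 7.48
tool_pos: [548.3, 87.8, 79.7]
eef_rot: [3.141, -0.0, 1.571]
ft_force: [-3.8, -0.7, 8.8]
gripper_width: 23.5
finger_force: 61.1
```

move_arm:
  slide:
    - [0,0,0.001]
    - [0,0,0.002]
    - [0,0,0.002]
    - [0,0,0.002]
  rotation:
    - [0,0,0]
    - [0,0,0]
    - [0,0,0]
    - [0,0,0]
  claw: [20,20,20,20]

```text
time_s: 7.82
tool_pos: [548.2, 87.7, 77.2]
eef_rot: [3.141, -0.0, 1.571]
ft_force: [-3.5, -0.7, 5.8]
gripper_width: 23.7
finger_force: 60.6
```

```bash
python3 - <<'E'
from cell import env, imaging
import cv2,pickle
from h import *
o=env.observe(); d={}
for n in ("wrist","scene","side"): d[n]=imaging.snapshot(n)
pickle.dump((o,d),open("p5.pkl","wb"))
w,a,b=[d[n]["pixels"][:,:,::-1] for n in("wrist","scene","side")]
z=lambda i,x,y,w,h,k:cv2.resize(i[y:y+h,x:x+w],None,fx=k,fy=k,interpolation=cv2.INTER_CUBIC)
v=np.hstack([z(w,265,165,100,150,4),np.vstack([z(a,340,190,100,75,4),z(b,240,190,100,75,4)])])
cv2.imwrite("pics/w5.png",v)
print(o["tool_pos"],o["ft_force"],o["wrist_torque"])
E
```

```text
[548.22692678  87.72221158  77.1856192 ] [-3.53692214 -0.67331256  5.75906184] [-0.00761601  0.78867099 -0.02825424]
```

View pics/w5.png

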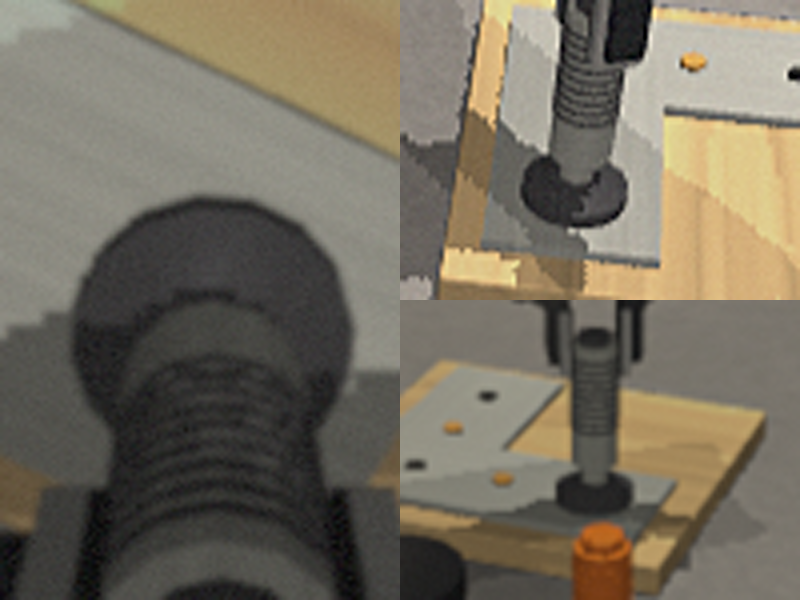

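Force has fallen to 5.8 N after 11 mm, with the barrel down near the foot and the foot still over the cross. I push slightly further to be sure, then let the barrel up slowly.

move_arm:
  slide:
    - [0,0,0.001]
    - [0,0,0.0015]
    - [0,0,0.0015]
  rotation:
    - [0,0,0]
    - [0,0,0]
    - [0,0,0]
  claw: [20,20,20]

```text
time_s: 8.22
tool_pos: [548.2, 87.8, 76.1]
eef_rot: [3.141, -0.0, 1.571]
ft_force: [-4.9, -0.1, 9.1]
gripper_width: 23.3
finger_force: 61.1
```

move_arm:
  slide:
    - [0,0,-0.001]
    - [0,0,-0.002]
    - [0,0,-0.003]
    - [0,0,-0.004]
    - [0,0,-0.005]
    - [0,0,-0.006]
    - [0,0,-0.007]
    - [0,0,-0.008]
    - [0,0,-0.009]
    - [0,0,-0.009]
  rotation:
    - [0,0,0]
    - [0,0,0]
    - [0,0,0]
    - [0,0,0]
    - [0,0,0]
    - [0,0,0]
    - [0,0,0]
    - [0,0,0]
    - [0,0,0]
    - [0,0,0]
  claw: [20,20,20,20,20,20,20,20,20,20]

```text
time_s: 9.05
tool_pos: [548.3, 87.7, 85.5]
eef_rot: [3.141, -0.0, 1.571]
ft_force: [-3.8, 0.0, 9.6]
gripper_width: 23.9
finger_force: 60.9
```

move_arm:
  slide:
    - [0,0,-0.0005]
    - [0,0,-0.001]
    - [0,0,-0.0015]
    - [0,0,-0.002]
    - [0,0,-0.002]
    - [0,0,-0.002]
  rotation:
    - [0,0,0]
    - [0,0,0]
    - [0,0,0]
    - [0,0,0]
    - [0,0,0]
    - [0,0,0]
  claw: [20,20,20,20,20,20]

```text
time_s: 9.55
tool_pos: [548.3, 87.7, 86.8]
eef_rot: [3.141, -0.0, 1.571]
ft_force: [-2.4, -0.1, 7.5]
gripper_width: 23.5
finger_force: 60.8
```

move_arm:
  slide:
    - [0,0,-0.0005]
    - [0,0,-0.001]
    - [0,0,-0.001]
    - [0,0,-0.001]
  rotation:
    - [0,0,0]
    - [0,0,0]
    - [0,0,0]
    - [0,0,0]
  claw: [20,20,20,20]

```text
time_s: 9.88
tool_pos: [548.3, 87.6, 87.3]
eef_rot: [3.141, -0.0, 1.571]
ft_force: [-2.5, -0.7, 5.1]
gripper_width: 23.4
finger_force: 60.6
```

move_arm:
  slide:
    - [0,0,-0.0005]
    - [0,0,-0.001]
    - [0,0,-0.001]
    - [0,0,-0.001]
  rotation:
    - [0,0,0]
    - [0,0,0]
    - [0,0,0]
    - [0,0,0]
  claw: [20,20,20,20]

```text
time_s: 10.22
tool_pos: [548.2, 87.6, 87.8]
eef_rot: [3.141, -0.0, 1.571]
ft_force: [-2.1, 0.5, 1.9]
gripper_width: 23.7
finger_force: 60.2
```

```bash
python3 - <<'E'
from cell import env, imaging
import pickle
from h import *
o=env.observe(); print(o["tool_pos"],o["ft_force"],o["wrist_torque"])
d={n:imaging.snapshot(n) for n in ("wrist","scene","side")}
pickle.dump((o,d),open("p6.pkl","wb"))
for n,r,c0,c1 in (("scene",238,361,405),("scene",236,361,405),("side",238,267,311),("side",240,267,311),("wrist",248,270,370)):
    g=cv2.cvtColor(d[n]["pixels"],cv2.COLOR_RGB2GRAY); print(n,r,g[r,c0:c1].tolist())
g=cv2.cvtColor(d["scene"]["pixels"],cv2.COLOR_RGB2GRAY); print(g[236:252,387].tolist())
E
```

```text
[548.2189533   87.57333085  87.78424109] [-2.06427892  0.49724497  1.930139  ] [0.02888122 0.40248608 0.00219647]
scene 238 [104, 129, 94, 95, 101, 98, 96, 101, 107, 46, 30, 51, 41, 47, 47, 51, 43, 48, 52, 49, 49, 46, 49, 44, 40, 84, 86, 87, 78, 76, 78, 76, 73, 73, 71, 93, 180, 178, 173, 173, 171, 165, 170, 167]
scene 236 [103, 97, 100, 99, 100, 102, 99, 100, 108, 51, 47, 50, 40, 49, 49, 41, 50, 49, 50, 42, 43, 47, 70, 67, 53, 67, 68, 66, 81, 79, 80, 75, 76, 70, 69, 49, 182, 177, 173, 172, 174, 168, 167, 169]
side 238 [131, 132, 130, 131, 131, 132, 132, 133, 134, 136, 139, 119, 44, 31, 36, 36, 37, 36, 38, 36, 36, 35, 35, 36, 35, 35, 37, 37, 33, 31, 49, 99, 140, 139, 136, 136, 135, 135, 128, 105, 93, 126, 144, 145]
side 240 [132, 133, 134, 134, 129, 117, 117, 115, 106, 78, 75, 68, 39, 31, 35, 36, 37, 38, 37, 37, 38, 37, 38, 36, 39, 37, 37, 36, 31, 32, 58, 99, 121, 121, 120, 121, 120, 110, 92, 112, 143, 145, 144, 143]
wrist 248 [81, 82, 82, 84, 83, 88, 82, 81, 84, 84, 86, 82, 82, 74, 58, 36, 33, 34, 32, 38, 33, 36, 37, 32, 32, 36, 34, 33, 34, 40, 44, 54, 57, 58, 65, 61, 65, 65, 66, 65, 66, 67, 69, 62, 68, 65, 65, 64, 63, 65, 67, 72, 68, 67, 67, 69, 71, 71, 71, 68, 65, 70, 66, 65, 67, 67, 63, 54, 55, 59, 47, 50, 58, 57, 52, 57, 56, 59, 55, 56, 71, 104, 129, 141, 140, 142, 143, 140, 143, 143, 141, 144, 143, 144, 146, 139, 144, 143, 144, 142]
[68, 79, 86, 75, 79, 84, 86, 78, 52, 47, 28, 162, 184, 178, 177, 182]
```

The foot is centred on the cross: scene 383.0 against 383.2, side 288.0 against 288.1–288.3. I ease up a touch and release.

move_arm:
  slide:
    - [0,0,-0.0005]
    - [0,0,-0.0005]
    - [0,0,-0.0005]
  rotation:
    - [0,0,0]
    - [0,0,0]
    - [0,0,0]
  claw: [20,20,20]
  newtons: 30

```text
time_s: 10.62
tool_pos: [548.1, 87.5, 88.2]
eef_rot: [3.141, 0.0, 1.571]
ft_force: [-0.8, -0.8, 1.3]
gripper_width: 24.0
finger_force: 60.0
```

move_arm:
  slide:
    - [0,0,0]
    - [0,0,0]
    - [0,0,0]
    - [0,0,0]
    - [0,0,0]
    - [0,0,0]
    - [0,0,0]
    - [0,0,0]
  rotation:
    - [0,0,0]
    - [0,0,0]
    - [0,0,0]
    - [0,0,0]
    - [0,0,0]
    - [0,0,0]
    - [0,0,0]
    - [0,0,0]
  claw: [30,34,38,44,52,60,65,65]

```text
time_s: 11.28
tool_pos: [548.1, 87.5, 88.4]
eef_rot: [3.141, -0.0, 1.571]
ft_force: [0.4, 0.7, -0.3]
gripper_width: 55.4
finger_force: 0.0
```

move_arm:
  slide:
    - [0,0,-0.01]
    - [0,0,-0.03]
    - [0,0,-0.05]
    - [0,0,-0.08]
    - [0,0,-0.11]
    - [0,0,-0.12]
    - [0,0,-0.12]
    - [0,0,-0.12]
  rotation:
    - [0,0,0]
    - [0,0,0]
    - [0,0,0]
    - [0,0,0]
    - [0,0,0]
    - [0,0,0]
    - [0,0,0]
    - [0,0,0]
  claw: [65,65,65,65,65,65,65,65]

```text
time_s: 11.95
tool_pos: [548.0, 87.5, 208.6]
eef_rot: [3.141, -0.0, 1.571]
ft_force: [-0.2, -0.3, -1.2]
gripper_width: 55.4
finger_force: 0.0
```

```bash
python3 - <<'E'
from cell import env, imaging
import pickle
from h import *
o=env.observe(); print(o["tool_pos"],o["ft_force"])
d={n:imaging.snapshot(n) for n in ("wrist","scene","side")}
w,a,b=[d[n]["pixels"][:,:,::-1] for n in("wrist","scene","side")]
z=lambda i,x,y,w,h,k:cv2.resize(i[y:y+h,x:x+w],None,fx=k,fy=k,interpolation=cv2.INTER_CUBIC)
v=np.hstack([z(w,220,120,200,300,2),np.vstack([z(a,335,160,100,75,4)[:, :],z(b,240,165,100,75,4)])])
v=np.hstack([z(w,220,120,200,300,2),np.vstack([z(a,320,150,133,100,3),z(b,225,150,133,100,3)])])
cv2.imwrite("pics/w7.png",v)
for n,r,c0,c1 in (("scene",238,361,405),("side",238,267,311)):
    g=cv2.cvtColor(d[n]["pixels"],cv2.COLOR_RGB2GRAY); print(n,r,g[r,c0:c1].tolist())
E
```

```text
[548.02480503  87.51151909 208.591378  ] [-0.2257183  -0.3161353  -1.17839963]
scene 238 [130, 118, 119, 121, 94, 96, 91, 95, 104, 44, 32, 43, 50, 44, 41, 39, 69, 41, 39, 71, 68, 67, 80, 72, 68, 85, 76, 78, 79, 72, 73, 77, 70, 68, 70, 84, 178, 169, 168, 169, 168, 164, 161, 165]
side 238 [130, 129, 130, 130, 130, 130, 130, 131, 131, 132, 136, 116, 48, 41, 35, 36, 37, 37, 38, 35, 36, 36, 37, 34, 35, 38, 50, 57, 57, 52, 55, 97, 137, 136, 135, 133, 133, 133, 126, 103, 92, 125, 144, 143]
```

View pics/w7.png

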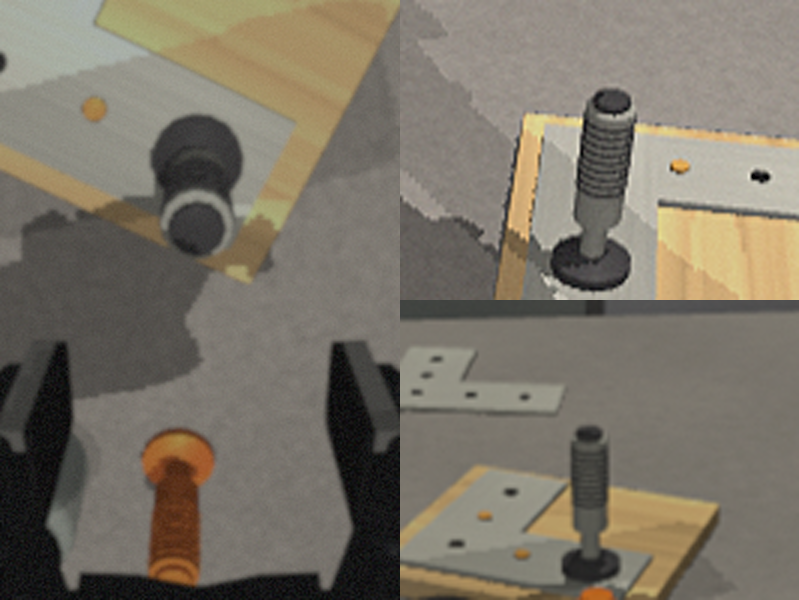

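The punch stands free and upright on the cross with its barrel back up and the gripper clear. The foot edges have not moved since release (scene 370–396, side 279–297).

```bash
python3 -c "
from cell import env
print(env.hand_in())"
```

```text
the job is handed in; nothing more can be done
None
```

I fired the centre punch once on the scribed cross and left it standing there upright and released, with its barrel back up; the tamper and jar were left alone, and the job is handed in at about 12 s.

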